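Rack the microscope objectives by length

TASK

Clear the four microscope objectives off the desk into the lens rack, one in each bay, standing upright with the nose up and in order of length: the shortest in the bay next to the rack's carrying grip, the longest in the bay farthest from it. Set each one down gently without dropping it, and leave the two eyepieces, the camera adapter and the oil bottle standing where they are.

Things in the scene. Friction and masses are not known exactly. Their poses are not given: they have to be found in the camera images.
- objective_1: the shortest objective: a microscope objective standing upright on its flat base, nose up, loose, about 80 g. Satin metal barrel, a plain cylinder 32 mm in diameter and 36 mm high with a black band near its foot; above it a blunt bare-steel conical nose that narrows to 24 mm at the top; 44 mm tall in all. Origin: centre of the underside, z up along the barrel.
- objective_2: the second shortest objective: a microscope objective standing upright on its flat base, nose up, loose, about 110 g. Satin metal barrel, a plain cylinder 32 mm in diameter and 44 mm high with a black band near its foot; above it a moderately tapered bare-steel conical nose that narrows to 18 mm at the top; 56 mm tall in all. Origin: centre of the underside, z up along the barrel.
- objective_3: the second longest objective: a microscope objective standing upright on its flat base, nose up, loose, about 140 g. Satin metal barrel, a plain cylinder 32 mm in diameter and 52 mm high with a black band near its foot; above it a slender bare-steel conical nose that narrows to 13 mm at the top; 68 mm tall in all. Origin: centre of the underside, z up along the barrel.
- objective_4: the longest objective: a microscope objective standing upright on its flat base, nose up, loose, about 170 g. Satin metal barrel, a plain cylinder 32 mm in diameter and 60 mm high with a black band near its foot; above it a long needle-like bare-steel conical nose that narrows to 8 mm at the top; 80 mm tall in all. Origin: centre of the underside, z up along the barrel.
- rack: The lens rack, a fixed shallow grey metal tray on the desk, 310 mm long (its x axis) and 72 mm wide (its y axis), with one row of four equal bays lined with black rubber. Bay centres lie on its long centre line (y = 0) at x = -84, -28, +28 and +84 mm. Each bay is 53 mm (x) by 63 mm (y) inside; bay floor 4 mm above the desk; the fences round and between the bays are 3 mm thick and their tops are 10 mm above the desk. Origin: centre of its underside, z up.
- rack_grip: The rack's carrying grip, fixed: a steel bail with a black sleeve, 62 mm wide across the rack, 13 mm thick, its top about 45 mm above the desk. It stands at one end of the rack, 138 mm from the rack's centre along the rack's x axis, at the +x or the -x end (this changes from start to start); the other end has only a low metal strip. Origin: centre of its foot, on the rack's plate 4 mm above the desk.
- eyepiece_a: Look-alike, stays: wide eyepiece standing upright, 50 mm tall; satin metal tube 30 mm in diameter below, black rubber cup flaring to 42 mm at the top with a large flat lens. Loose. Origin: centre of the underside.
- eyepiece_b: Look-alike, stays: slim eyepiece standing upright, 66 mm tall; satin metal tube 30 mm in diameter below, black rubber cup flaring to 36 mm at the top with a flat lens. Loose. Origin: centre of the underside.
- adapter: Look-alike, stays: camera adapter, a plain satin metal tube open at both ends, 34 mm outside, 25 mm inside, 48 mm tall, standing upright, loose. Origin: centre of the underside.
- oil_bottle: Stays: small amber bottle of immersion oil with a black cap, closed, 28 mm in diameter, 62 mm tall, standing upright, loose. Origin: centre of the underside.

How it is judged:
By the outcome, as a careful person would: the job done as asked, in the order asked, and still so for the second after the job is handed in, with the robot touching nothing.
It also fails if it takes over 115 s, if anything falls off the work surface, if the arm or the gripper's body presses on something with over 40 N, if the wrist force passes 120 N, or if a joint passes its speed limit or range.

ROBOT

A 6-joint arm with a two-finger parallel gripper is mounted at the origin on the work surface. World frame = base frame: x ahead of the robot, y to its left, z up, the work surface at z = 0. Lengths are in m, angles in degrees, forces in N, time in s.
With the tool pointing down it reaches from about 0.25 to 0.725 m from the base axis. Payload 9.7 kg.
Tool frame: the origin (TCP) lies midway between the tips of the shut fingers; the grasp point (between the pads) lies 19 mm behind it (bot.hold_point_z is the distance from the TCP to the grasp point, in m); z points along the fingers, y is the line along which they close (so a half turn about z gives the same grasp; the last joint's range is limited). The gripper opens to 85 mm and grips with 20 to 120 N. Pads are 22 mm wide; open, the fingers measure 114 mm over their backs; the gripper's body (76 mm by 85 mm) begins 54 mm behind the grasp point. The pads swing forward as they close: fully open they stand 13 mm farther back than shut.
Start: joints at [76.433, 4.979, 10.078, 95.1, 0, 90], TCP at [0.129, 0.535, 0.231] pointing down, gripper open.
Joint ranges: [-179.16, 179.16], [-48.56, 103.87], [-65.8, 70.77], [-126.05, 130.52], [-82.76, 87.17], [-180, 180]. Speed limits (degrees/s): [127.2, 127.2, 147.25, 180, 180, 180].

INTERFACE

Orientations are given as [roll, pitch, yaw] about the fixed x, y, z axes, in that order (R = Rz(yaw) Ry(pitch) Rx(roll)).
In Python, from workcell import bot gives the robot as it stands.
- The arm moves only by the tool play_rows, never from a script. Its argument "steps" is a list that holds one entry, the list of rows, each a list of 4 numbers: the shift along the tool's x, y, z in m, then the turn about the tool's z in rad. In form: [[[tx, ty, tz, yaw], ...]]. A call has exactly 5 rows; each row shifts and turns the commanded pose from where the row before left it, along the tool's axes as they then stand; what a row does not reach is not made up. A row lasts 1/12 s, in which the tool goes at most 41.7 mm and 7.16 degrees, less where a joint would pass 70% of its speed; a pose out of reach is approached as far as the arm can. A call is refused whole if a number of a shift passes 0.0417 or a number of a turn 0.125, either way. A call with a gripper value outside its range is refused whole. "gripper" is the finger opening in m, from 0 to 0.0854, set as the call begins (left out, the last holds). The fingers move at their own pace and stop on an object; "squeeze" is the grip in N (left out, the last holds). Time passes only in rows, so rows that do not move let the fingers close, or fill a call up. It gives the time, the measured TCP pose, the force, the opening and the grip force at its end, in the units of the state.
- bot.get_obs(): the state, without advancing time (a new reading comes with each control period).
- bot.camera(name): name is "side" or "top" or "wrist"; returns a dict with "img" (480x640x3 uint8, blue, green, red), "vfov" (degrees; the focal length in pixels is half the picture's height over the tangent of half this angle, whatever the lens; pixels are square), "cx", "cy" (the principal point, pixels), "D" ([k1, k2, p1, p2, k3] as OpenCV has them; the pictures are not rectified), "xyz" and "attitude" of the camera in the world. Camera axes: x right, y down, z forward; pixel columns grow to the right and rows downward; lengths in m; the calibration is good to about 2 mm. A picture is of the moment at which its call begins. There is no depth.
- bot.job_done(): hands the job in; it is judged then, once.
The state is a dict: "time": time; "q": joint angles; "qd": joint speeds; "joint_efforts": joint torques, N m; "ee_pos": TCP position; "tcp_rot": TCP orientation; "wrist_force": force on the tool from outside, world axes, zero at the start; "torque": the same for the moment, N m; "opening": finger opening in m; "grasp_force": force on a finger pad.
Only numpy, scipy, OpenCV 4.12 (cv2) and the standard library are available. Lean on these libraries where they do the work, as an engineer would, in place of code of your own. Each camera call takes 0.05 s, during which the arm holds its last target. There are 200 camera calls.

## Working session

There is one attempt and no reset: what is moved stays moved. The work goes in short steps, Python scripts to look and compute and a tool call to move; the robot and the scene stay as the last step left them, time stands still between calls to the robot, and variables do not carry over. Pictures are saved under pics/ and viewed, at most 14 in all, crops included, and the job is handed in when it is done.

Besides the shell and the picture viewer there is one more tool, called as name(argument=value, ...) on one line, values as JSON. play_rows: Moves the arm, as the interface text tells. Its arguments: {"type":"object","properties":{"steps":{"type":"array","items":{"type":"array","items":{"type":"array","items":{"type":"number"}}}},"gripper":{"type":"number"},"squeeze":{"type":"number"}},"required":["steps"]}

```bash
mkdir -p pics; ls; cat > h.py <<'E'
import numpy as np,cv2
from scipy.spatial.transform import Rotation as R
from workcell import bot
def K(c):
    f=240/np.tan(np.radians(c['vfov'])/2); return np.array([[f,0,c['cx']],[0,f,c['cy']],[0,0,1.]])
def rot(c): return R.from_euler('xyz',c['attitude'],degrees=True).as_matrix()
def cast(c,uv,z):
    p=cv2.undistortPoints(np.float32(uv).reshape(-1,1,2),K(c),np.array(c['D'],float)).reshape(-1,2)
    d=np.c_[p,np.ones(len(p))]@rot(c).T; o=np.array(c['xyz']); return o+d*((z-o[2])/d[:,2])[:,None]
def proj(c,P):
    M=rot(c).T; t=-M@np.array(c['xyz']); return cv2.projectPoints(np.float64(P).reshape(-1,1,3),cv2.Rodrigues(M)[0],t,K(c),np.array(c['D'],float))[0].reshape(-1,2)
E
python3 - <<'E'
from h import *
for n in ('top','side','wrist'):
    c=bot.camera(n); cv2.imwrite(f'pics/{n}0.png',c['img']); print(n,{k:v for k,v in c.items() if k!='img'})
print(bot.get_obs(), bot.hold_point_z)
E
```

```text
pics
top {'vfov': 45.732804990517415, 'cx': 315.21291210039146, 'cy': 239.96936141810642, 'D': array([0.00967166, 0.        , 0.        , 0.        , 0.        ]), 'xyz': array([ 0.42612705, -0.02967415,  0.93683899]), 'attitude': array([-1.72374328e+02, -1.62390595e-01, -8.84414622e+01])}
side {'vfov': 56.77345074094375, 'cx': 321.2721403032399, 'cy': 239.57006333512388, 'D': array([-0.00479116,  0.        ,  0.        ,  0.        ,  0.        ]), 'xyz': array([ 0.37374627, -0.5047036 ,  0.62400006]), 'attitude': array([-139.22842091,    0.40282998,  -16.80623141])}
wrist {'vfov': 71.89858260278287, 'cx': 317.5242731212996, 'cy': 243.17438818045267, 'D': array([-0.06302994,  0.        ,  0.        ,  0.        ,  0.        ]), 'xyz': array([0.06371073, 0.55063038, 0.37349383]), 'attitude': array([1.64765564e+02, 5.64290339e-02, 7.64268680e+01])}
{'time': 0.15, 'q': array([ 7.64329049e+01,  5.00257693e+00,  1.00444437e+01,  9.50983579e+01,
       -9.83690042e-04,  8.99984516e+01]), 'qd': array([ 0.03586101, -0.07777203,  0.18106085, -0.09630304,  0.0354829 ,
       -0.0449415 ]), 'joint_efforts': array([ 2.09552777e-04, -5.20761895e+01,  4.65042722e+01,  1.39462200e-02,
        1.10459149e-05, -5.87715050e-06]), 'ee_pos': array([0.12898594, 0.53448605, 0.23075431]), 'tcp_rot': array([-1.79943509e+02,  9.82162917e-04,  1.66434454e+02]), 'wrist_force': array([-0.14197196, -0.53091174,  1.08920289]), 'torque': array([-0.00077367, -0.00167911, -0.00748299]), 'grasp_force': 0.0, 'opening': 0.08564436422619005} 0.0187
```

View pics/top0.png

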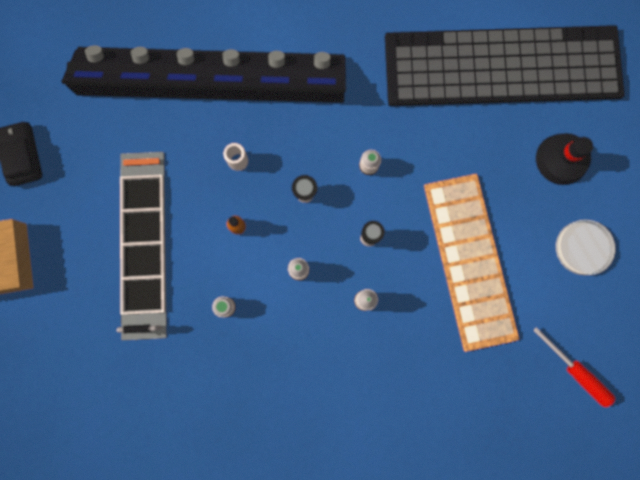

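View pics/side0.png

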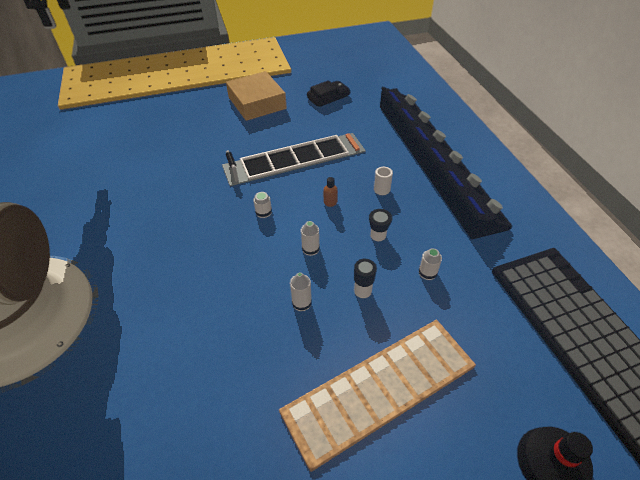

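The top view shows the rack at left (u≈142, v 152–338) with its grip at the bottom end (137,328). The objectives are at (223,307), (298,268), (367,299) and (370,161). In the side view they are at (262,205), (310,238), (300,290) and (430,262).

```bash
python3 - <<'E'
from h import *
T=bot.camera('top');S=bot.camera('side')
rows=[]
for c,L in ((T,[(223,307),(298,268),(367,299),(370,161)]),(S,[(262,205),(310,238),(300,288),(430,262)])):
    rows.append(np.hstack([cv2.resize(c['img'][v-25:v+25,u-25:u+25],(200,200),interpolation=cv2.INTER_CUBIC) for u,v in L]))
cv2.imwrite('pics/crop.png',np.vstack(rows))
r=T['img'][140:350,90:190]; cv2.imwrite('pics/rack.png',cv2.resize(r,None,fx=2.8,fy=2.8,interpolation=cv2.INTER_CUBIC))
E
```

```text
(no output)
```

View pics/crop.png

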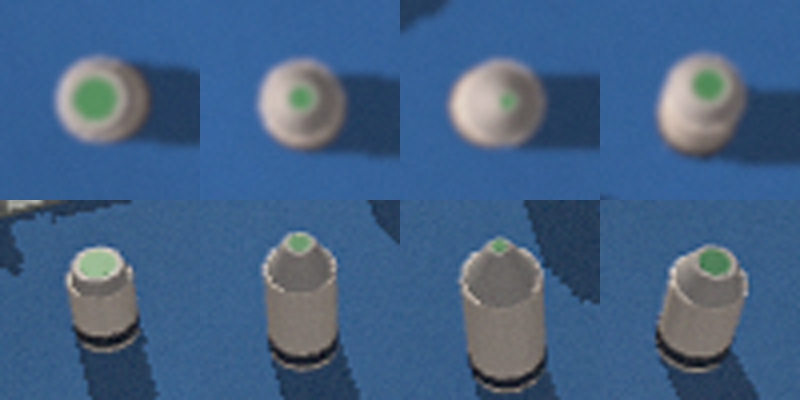

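View pics/rack.png

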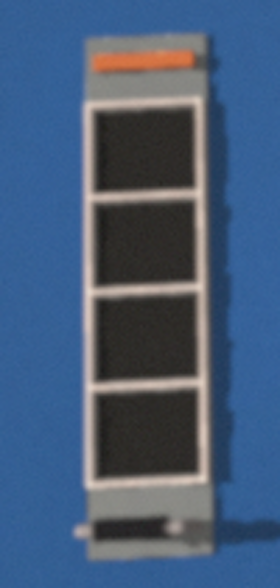

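The crops settle the identities from left to right: objective_1, 3, 4 and 2. The grip is at the near end of the rack.

```bash
python3 - <<'E'
from h import *
T=bot.camera('top');S=bot.camera('side')
def green(c,u,v):
    i=c['img'][v-30:v+30,u-30:u+30].astype(int); m=(i[...,1]>i[...,2]+15)&(i[...,1]>i[...,0]+8)
    y,x=np.nonzero(m); return [x.mean()+u-30,y.mean()+v-30],len(x)
for k,h,a,b in ((1,.044,(223,307),(262,205)),(2,.056,(370,161),(430,262)),(3,.068,(298,268),(310,238)),(4,.080,(367,299),(300,280))):
    p,n=green(T,*a);q,m=green(S,*b); print(k,n,m,cast(T,[p],h)[0].round(4),cast(S,[q],h)[0].round(4))
i=T['img'].copy(); 
g=cv2.cvtColor(i,cv2.COLOR_BGR2HSV)
m=((i.max(2)<70)).astype(np.uint8)
m[:, :110]=0;m[:,170:]=0;m[:170]=0;m[315:]=0
n,l,st,ce=cv2.connectedComponentsWithStats(m)
C=[]
for k in range(1,n):
    if st[k,4]>500:
        r=cv2.minAreaRect(np.argwhere(l==k)[:,::-1].astype(np.float32)); p=cast(T,[r[0]],.007)[0]; C.append(p); print(st[k],r, p.round(4))
C=np.array(C); d=C[-1]-C[0]; print('axis deg',np.degrees(np.arctan2(d[1],d[0])),np.linalg.norm(d)/3)
for nm,uv,z in (('adapter',(235,152),.048),('eyeA',(304,187),.05),('eyeB',(372,232),.066),('oil',(234,221),.062),('gripL',(119,329),.045),('gripR',(153,328),.045)): print(nm,cast(T,[uv],z)[0].round(3))
E
```

```text
1 100 45 [0.4378 0.1144 0.044 ] [0.4373 0.1139 0.044 ]
2 52 41 [ 0.6804 -0.1151  0.056 ] [ 0.6798 -0.1146  0.056 ]
3 29 19 [ 0.5002 -0.0033  0.068 ] [ 0.4995 -0.0034  0.068 ]
4 13 10 [ 0.4544 -0.111   0.08  ] [ 0.4538 -0.1107  0.08  ]
[124 179  35  29 918] ((140.95980834960938, 193.115478515625), (27.01755714416504, 35.05471420288086), 87.39744567871094) [0.6213 0.263  0.007 ]
[125 213  34  29 931] ((141.5, 227.0), (28.0, 33.0), 90.0) [0.5643 0.2583 0.007 ]
[125 246  35  30 969] ((141.53448486328125, 260.0862121582031), (28.06912612915039, 34.7634391784668), 86.633544921875) [0.5096 0.2545 0.007 ]
[125 280  35  30 996] ((142.0, 294.5), (29.0, 34.0), 90.0) [0.4535 0.2499 0.007 ]
axis deg -175.54317240208965 0.05608133319917566
adapter [0.684 0.104 0.048]
eyeA [ 0.629 -0.009  0.05 ]
eyeB [ 0.558 -0.116  0.066]
oil [0.57  0.098 0.062]
gripL [0.398 0.27  0.045]
gripR [0.401 0.218 0.045]
```

Both views agree to within 1 mm, the rack bay pitch measures 56.1 mm, and the rack axis is about 4.5° off world x. I'll turn the tool to yaw 0, so tool x = world x, tool y = −y and tool z = down. That keeps joint 6 in range.

play_rows(steps=[[[0,0,0,0.125],[0,0,0,0.125],[0,0,0,0.125],[0,0,0,0.125],[0,0,0,0.125]]], gripper=0.06)

```text
time: 0.77
ee_pos: [0.129, 0.5346, 0.2312]
tcp_rot: [-180.0, 0.0, 130.3]
wrist_force: [-0.5, -1.1, 0.2]
opening: 0.0599
grasp_force: 0.0
```

play_rows(steps=[[[0,0,0,0.125],[0,0,0,0.125],[0,0,0,0.125],[0,0,0,0.125],[0,0,0,0.125]]])

```text
time: 1.18
ee_pos: [0.129, 0.5346, 0.2312]
tcp_rot: [-180.0, 0.0, 94.5]
wrist_force: [-0.2, 0.3, 0.2]
opening: 0.0603
grasp_force: 0.0
```

play_rows(steps=[[[0,0,0,0.125],[0,0,0,0.125],[0,0,0,0.125],[0,0,0,0.125],[0,0,0,0.125]]])

```text
time: 1.6
ee_pos: [0.2049, 0.5062, 0.2312]
tcp_rot: [-176.5, 0.4, 66.2]
wrist_force: [0.6, 1.1, 0.4]
opening: 0.0599
grasp_force: 0.0
```

play_rows(steps=[[[0,0,0,0.125],[0,0,0,0.125],[0,0,0,0.125],[0,0,0,0.125],[0,0,0,0.125]]])

```text
time: 2.02
ee_pos: [0.3381, 0.4069, 0.2315]
tcp_rot: [-170.1, 4.4, 45.0]
wrist_force: [0.7, 0.8, 0.2]
opening: 0.06
grasp_force: 0.0
```

play_rows(steps=[[[0,0,0,0.125],[0,0,0,0.125],[0,0,0,0.125],[0,0,0,0.03],[0,0,0,0]]])

```text
time: 2.43
ee_pos: [0.4009, 0.3205, 0.2316]
tcp_rot: [-167.1, 8.9, 31.6]
wrist_force: [-0.4, -0.3, 0.5]
opening: 0.0595
grasp_force: 0.0
```

```bash
python3 -c "
from h import *
o=bot.get_obs();print(o['time'],o['q'].round(1),o['qd'].round(1),o['ee_pos'],o['tcp_rot'])"
```

```text
2.4333 [ 31.5   8.1  12.2 102.9  12.9 179.9] [ 3.7 -0.7 -0.2 -0.8  0.2  0.1] [0.40093895 0.32047879 0.23159565] [-167.07549091    8.85298802   31.56162139]
```

Joint 6 hit its range: yaw = j1 + 180 − j6, so yaw 180 is the natural choice. I'm turning back.

play_rows(steps=[[[0,0,0,-0.125],[0,0,0,-0.125],[0,0,0,-0.125],[0,0,0,-0.125],[0,0,0,-0.125]]])

```text
time: 2.85
ee_pos: [0.3987, 0.3234, 0.2321]
tcp_rot: [-164.4, -0.4, 67.1]
wrist_force: [0.4, 1.0, -0.2]
opening: 0.0598
grasp_force: 0.0
```

play_rows(steps=[[[0,0,0,0],[0,0,0,0],[0,0,0,0],[0,0,0,0],[0,0,0,0]]])

```text
time: 3.27
ee_pos: [0.3993, 0.3226, 0.232]
tcp_rot: [-164.4, -0.3, 66.5]
wrist_force: [0.3, -0.4, -0.0]
opening: 0.0599
grasp_force: 0.0
```

The turn left the commanded tool tilted about 15.6°, leaning outward at azimuth −23°. Pushing outward at the reach limit along that azimuth should tilt it back. I'll compute the moves in the tilted tool axes.

```bash
cat >> h.py <<'E'
def st(*targets):
    "print state, tilt; then the tool-frame shift to each world target in turn"
    o=bot.get_obs(); M=R.from_euler('xyz',o['tcp_rot'],degrees=True).as_matrix(); p=o['ee_pos']
    z=M[:,2]; print('t',round(o['time'],2),'q',o['q'].round(1),'p',p.round(4),'rpy',o['tcp_rot'].round(2),'tilt %.2f lean az %.1f'%(np.degrees(np.arccos(-z[2])),np.degrees(np.arctan2(-z[1],-z[0]))),'F',o['wrist_force'].round(1))
    for t in targets:
        d=M.T@(np.array(t)-p); n=int(np.ceil(np.linalg.norm(d)/.039/5)*5); print(t,'total',d.round(4),'rows',n,'each',(d/n).round(4)); p=np.array(t)
    return o,M
E
python3 -c "
from h import *
o,M=st((.55,-.238,.232))
print('out',(M.T@[.9178,-.397,0]*.03).round(4))"
```

```text
t 3.27 q [ 31.8   8.1  12.2 102.9  12.9 144.2] p [0.3993 0.3226 0.232 ] rpy [-164.41   -0.29   66.52] tilt 15.60 lean az -24.5 F [ 0.3 -0.4 -0. ]
(0.55, -0.238, 0.232) total [-0.4541  0.3477 -0.0994] rows 15 each [-0.0303  0.0232 -0.0066]
out [ 0.      0.0289 -0.0081]
```

play_rows(steps=[[[-0.0303,0.0232,-0.0066,0],[-0.0303,0.0232,-0.0066,0],[-0.0303,0.0232,-0.0066,0],[-0.0303,0.0232,-0.0066,0],[-0.0303,0.0232,-0.0066,0]]])

```text
time: 3.68
ee_pos: [0.45, 0.1338, 0.2319]
tcp_rot: [-164.4, -0.3, 66.6]
wrist_force: [1.1, 0.3, 0.0]
opening: 0.0598
grasp_force: 0.0
```

play_rows(steps=[[[-0.0303,0.0232,-0.0066,0],[-0.0303,0.0232,-0.0066,0],[-0.0303,0.0232,-0.0066,0],[-0.0303,0.0232,-0.0066,0],[-0.0303,0.0232,-0.0066,0]]])

```text
time: 4.1
ee_pos: [0.5006, -0.0535, 0.2316]
tcp_rot: [-164.4, -0.3, 66.5]
wrist_force: [1.3, 0.7, 0.3]
opening: 0.06
grasp_force: 0.0
```

play_rows(steps=[[[-0.0303,0.0232,-0.0066,0],[-0.0303,0.0232,-0.0066,0],[-0.0303,0.0232,-0.0066,0],[-0.0303,0.0232,-0.0066,0],[-0.0303,0.0232,-0.0066,0]]])

```text
time: 4.52
ee_pos: [0.551, -0.2404, 0.2313]
tcp_rot: [-164.4, -0.3, 66.5]
wrist_force: [1.4, 0.3, -0.5]
opening: 0.0598
grasp_force: 0.0
```

play_rows(steps=[[[0,0.029,-0.008,0],[0,0.029,-0.008,0],[0,0.029,-0.008,0],[0,0.029,-0.008,0],[0,0,0,0]]])

```text
time: 4.93
ee_pos: [0.6322, -0.2738, 0.2136]
tcp_rot: [-164.2, -0.3, 66.5]
wrist_force: [-0.7, -0.1, -3.2]
opening: 0.0593
grasp_force: 0.0
```

play_rows(steps=[[[0,0.029,-0.012,0],[0,0.029,-0.012,0],[0,0.029,-0.012,0],[0,0,0,0],[0,0,0,0]]])

```text
time: 5.35
ee_pos: [0.6636, -0.287, 0.2041]
tcp_rot: [-168.6, -0.3, 66.6]
wrist_force: [-0.1, -0.2, -0.2]
opening: 0.06
grasp_force: 0.0
```

```bash
python3 -c "
from h import *
st()"
```

```text
t 5.35 q [-23.5  51.6  70.8 120.5   0.3  89.9] p [ 0.6636 -0.287   0.2041] rpy [-168.64   -0.3    66.57] tilt 11.37 lean az -24.9 F [-0.1 -0.2 -0.2]
```

play_rows(steps=[[[0,0.029,-0.01,0],[0,0.029,-0.01,0],[0,0.029,-0.01,0],[0,0.029,-0.01,0],[0,0,0,0]]])

```text
time: 5.77
ee_pos: [0.7049, -0.3048, 0.1794]
tcp_rot: [-173.3, -0.3, 66.6]
wrist_force: [0.1, 0.5, -0.2]
opening: 0.06
grasp_force: 0.0
```

```bash
python3 -c "
from h import *
st()"
```

```text
t 5.77 q [-23.5  53.   70.7 114.5   0.3  89.9] p [ 0.7049 -0.3048  0.1794] rpy [-173.26   -0.31   66.58] tilt 6.75 lean az -26.0 F [ 0.1  0.5 -0.2]
```

play_rows(steps=[[[0,0.029,-0.01,0],[0,0.029,-0.01,0],[0,0.029,-0.01,0],[0,0.029,-0.01,0],[0,0,0,0]]])

```text
time: 6.18
ee_pos: [0.7441, -0.3217, 0.166]
tcp_rot: [-178.2, -0.3, 66.6]
wrist_force: [-0.8, 0.7, 0.3]
opening: 0.0603
grasp_force: 0.0
```

```bash
python3 -c "
from h import *
st()"
```

```text
t 6.18 q [-23.5  53.7  70.7 108.8   0.3  89.9] p [ 0.7441 -0.3217  0.166 ] rpy [-178.21   -0.31   66.6 ] tilt 1.82 lean az -33.1 F [-0.8  0.7  0.3]
```

play_rows(steps=[[[0,0.029,-0.01,0],[0,0.013,-0.004,0],[0,0,0,0],[0,0,0,0],[0,0,0,0]]])

```text
time: 6.6
ee_pos: [0.7564, -0.3271, 0.1647]
tcp_rot: [-179.9, -0.3, 66.6]
wrist_force: [-0.4, 0.5, -0.3]
opening: 0.0597
grasp_force: 0.0
```

```bash
python3 -c "
from h import *
o,M=st((.56,-.115,.18))"
```

```text
t 6.6 q [-23.5  53.8  70.7 107.    0.3  89.9] p [ 0.7564 -0.3271  0.1647] rpy [-179.93   -0.3    66.6 ] tilt 0.31 lean az -99.6 F [-0.4  0.5 -0.3]
(0.56, -0.115, 0.18) total [ 0.1167 -0.2645 -0.0143] rows 10 each [ 0.0117 -0.0264 -0.0014]
```

The tilt is down to 0.3°. Next I retreat from the limit and turn to yaw 180 (tool x = −x, tool y = +y, tool z = down).

play_rows(steps=[[[0.0117,-0.0264,-0.0014,0],[0.0117,-0.0264,-0.0014,0],[0.0117,-0.0264,-0.0014,0],[0.0117,-0.0264,-0.0014,0],[0.0117,-0.0264,-0.0014,0]]])

```text
time: 7.02
ee_pos: [0.671, -0.2337, 0.1725]
tcp_rot: [-179.9, -0.3, 66.6]
wrist_force: [0.2, 1.0, 1.0]
opening: 0.0602
grasp_force: 0.0
```

play_rows(steps=[[[0.0117,-0.0264,-0.0014,0],[0.0117,-0.0264,-0.0014,0],[0.0117,-0.0264,-0.0014,0],[0.0117,-0.0264,-0.0014,0],[0.0117,-0.0264,-0.0014,0]]])

```text
time: 7.43
ee_pos: [0.5732, -0.1276, 0.1803]
tcp_rot: [-180.0, -0.3, 66.6]
wrist_force: [0.3, -0.0, 0.6]
opening: 0.0603
grasp_force: 0.0
```

play_rows(steps=[[[0,0,0,-0.12],[0,0,0,-0.12],[0,0,0,-0.12],[0,0,0,-0.12],[0,0,0,-0.12]]])

```text
time: 7.85
ee_pos: [0.5744, -0.1284, 0.1804]
tcp_rot: [179.9, -0.3, 101.3]
wrist_force: [0.2, -0.3, 0.1]
opening: 0.0601
grasp_force: 0.0
```

play_rows(steps=[[[0,0,0,-0.12],[0,0,0,-0.12],[0,0,0,-0.12],[0,0,0,-0.12],[0,0,0,-0.12]]])

```text
time: 8.27
ee_pos: [0.5744, -0.1285, 0.1803]
tcp_rot: [179.7, -0.1, 135.7]
wrist_force: [-0.5, 0.6, 0.7]
opening: 0.0599
grasp_force: 0.0
```

play_rows(steps=[[[0,0,0,-0.12],[0,0,0,-0.12],[0,0,0,-0.12],[0,0,0,-0.12],[0,0,0,-0.12]]])

```text
time: 8.68
ee_pos: [0.5744, -0.1285, 0.1803]
tcp_rot: [179.7, 0.0, 170.1]
wrist_force: [0.1, 0.3, 0.1]
opening: 0.06
grasp_force: 0.0
```

play_rows(steps=[[[0,0,0,-0.1],[0,0,0,-0.079],[0,0,0,0],[0,0,0,0],[0,0,0,0]]])

```text
time: 9.1
ee_pos: [0.5745, -0.1285, 0.1801]
tcp_rot: [179.7, 0.1, 179.8]
wrist_force: [0.1, 0.2, 0.3]
opening: 0.0603
grasp_force: 0.0
```

```bash
python3 -c "
from h import *
o,M=st((.454,-.111,.11),(.454,-.111,.025))
c=bot.camera('top');cv2.imwrite('pics/t1.png',c['img'])"
```

```text
t 9.1 q [-12.8   9.6   9.5  89.9   0.3 -12.6] p [ 0.5745 -0.1285  0.1801] rpy [1.7970e+02 7.0000e-02 1.7983e+02] tilt 0.31 lean az -104.1 F [0.1 0.2 0.3]
(0.454, -0.111, 0.11) total [0.1206 0.0168 0.0701] rows 5 each [0.0241 0.0034 0.014 ]
(0.454, -0.111, 0.025) total [ 0.0001 -0.0004  0.085 ] rows 5 each [ 0.     -0.0001  0.017 ]
```

play_rows(steps=[[[0.0241,0.0034,0.012,0],[0.0241,0.0034,0.012,0],[0.0241,0.0034,0.013,0],[0.0241,0.0034,0.013,0],[0.0241,0.0034,0.02,0]]])

```text
time: 9.57
ee_pos: [0.4536, -0.1111, 0.1103]
tcp_rot: [179.7, 0.2, 179.9]
wrist_force: [-0.3, 0.8, 0.8]
opening: 0.0603
grasp_force: 0.0
```

play_rows(steps=[[[0,0,0.02,0],[0,0,0.025,0],[0,0,0.025,0],[0,0,0.01,0],[0,0,0.005,0]]])

```text
time: 9.98
ee_pos: [0.4532, -0.1105, 0.0235]
tcp_rot: [179.7, -0.1, 179.9]
wrist_force: [0.5, 0.3, 0.2]
opening: 0.0599
grasp_force: 0.0
```

play_rows(steps=[[[0,0,0,0],[0,0,0,0],[0,0,0,0],[0,0,0,0],[0,0,0,0]]], gripper=0.022, squeeze=40)

```text
time: 10.4
ee_pos: [0.4551, -0.1109, 0.0263]
tcp_rot: [179.7, 0.2, 180.0]
wrist_force: [-2.1, 0.4, 6.9]
opening: 0.031
grasp_force: 40.1
```

```bash
python3 -c "
from h import *
o,M=st((.454,-.111,.15),(.6213,.263,.15))
print(o['grasp_force'],o['opening'])
c=bot.camera('side');cv2.imwrite('pics/s1.png',c['img'][150:400,200:500])"
```

```text
t 10.4 q [-13.9  -5.2 -22.8  72.2   0.3 -13.9] p [ 0.4551 -0.1109  0.0263] rpy [179.73   0.19 179.98] tilt 0.33 lean az -124.5 F [-2.1  0.4  6.9]
(0.454, -0.111, 0.15) total [ 0.0007  0.0005 -0.1237] rows 5 each [ 0.0001  0.0001 -0.0247]
(0.6213, 0.263, 0.15) total [-0.1672  0.374   0.0023] rows 15 each [-0.0111  0.0249  0.0002]
40.088571310043335 0.03095545919990565
```

View pics/s1.png

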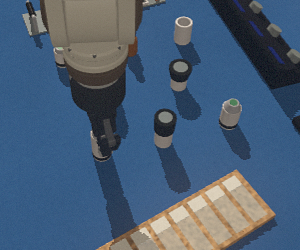

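Objective_4 is held (opening 31 mm, 40 N). Lifting it and carrying it to the far bay.

play_rows(steps=[[[0,0,-0.015,0],[0,0,-0.025,0],[0,0,-0.028,0],[0,0,-0.028,0],[0,0,-0.028,0]]])

```text
time: 10.87
ee_pos: [0.4538, -0.1113, 0.1503]
tcp_rot: [179.7, 0.1, 180.0]
wrist_force: [0.4, -0.6, -1.9]
opening: 0.0307
grasp_force: 39.9
```

play_rows(steps=[[[-0.0112,0.025,0,0],[-0.0112,0.025,0,0],[-0.0112,0.025,0,0],[-0.0112,0.025,0,0],[-0.0112,0.025,0,0]]])

```text
time: 11.28
ee_pos: [0.5105, 0.0148, 0.1499]
tcp_rot: [179.7, 0.1, 180.0]
wrist_force: [0.1, -0.7, -2.0]
opening: 0.031
grasp_force: 40.2
```

play_rows(steps=[[[-0.0112,0.025,0,0],[-0.0112,0.025,0,0],[-0.0112,0.025,0,0],[-0.0112,0.025,0,0],[-0.0112,0.025,0,0]]])

```text
time: 11.7
ee_pos: [0.5666, 0.14, 0.1504]
tcp_rot: [179.7, 0.1, 180.0]
wrist_force: [0.5, 0.7, -1.8]
opening: 0.0311
grasp_force: 40.2
```

play_rows(steps=[[[-0.0112,0.025,0,0],[-0.0112,0.025,0,0],[-0.0112,0.025,0,0],[-0.0112,0.025,0,0],[-0.0112,0.02,0,0]]])

```text
time: 12.12
ee_pos: [0.6225, 0.2605, 0.1508]
tcp_rot: [179.7, 0.1, -180.0]
wrist_force: [0.1, -0.2, -1.8]
opening: 0.0307
grasp_force: 40.2
```

play_rows(steps=[[[0,0,0,0],[0,0,0,0],[0,0,0,0],[0,0,0,0],[0,0,0,0]]])

```text
time: 12.53
ee_pos: [0.622, 0.2578, 0.1515]
tcp_rot: [179.7, 0.1, 179.9]
wrist_force: [-1.3, 0.5, -3.1]
opening: 0.0311
grasp_force: 40.2
```

```bash
python3 -c "
from h import *
o,M=st((.6213,.263,.04),(.6213,.263,.0303))
print(o['grasp_force'],o['opening'])"
```

```text
t 12.53 q [22.4 21.3 20.6 89.1  0.2 22.5] p [0.622  0.2578 0.1515] rpy [1.7970e+02 8.0000e-02 1.7994e+02] tilt 0.31 lean az -105.1 F [-1.3  0.5 -3.1]
(0.6213, 0.263, 0.04) total [0.0009 0.0047 0.1115] rows 5 each [0.0002 0.0009 0.0223]
(0.6213, 0.263, 0.0303) total [ 0.     -0.0001  0.0097] rows 5 each [ 0.     -0.      0.0019]
40.209699869155884 0.031119668729498375
```

play_rows(steps=[[[0,0.001,0.025,0],[0,0.001,0.03,0],[0,0.001,0.03,0],[0,0.001,0.016,0],[0,0.001,0.006,0]]])

```text
time: 12.95
ee_pos: [0.6206, 0.2628, 0.0408]
tcp_rot: [179.8, -0.2, 179.9]
wrist_force: [-0.9, -0.5, -3.0]
opening: 0.0313
grasp_force: 40.3
```

play_rows(steps=[[[0,0,0.003,0],[0,0,0.002,0],[0,0,0.002,0],[0,0,0.001,0],[0,0,0.001,0]]])

```text
time: 13.37
ee_pos: [0.6229, 0.2644, 0.0362]
tcp_rot: [179.7, 0.2, 180.0]
wrist_force: [-0.2, 0.8, -1.5]
opening: 0.031
grasp_force: 40.3
```

play_rows(steps=[[[0,0,0.001,0],[0,0,0.001,0],[0,0,0.001,0],[0,0,0,0],[0,0,0,0]]])

```text
time: 13.78
ee_pos: [0.6223, 0.2642, 0.032]
tcp_rot: [179.7, 0.1, 180.0]
wrist_force: [1.0, 0.1, -1.4]
opening: 0.0311
grasp_force: 40.3
```

play_rows(steps=[[[0,0,0.001,0],[0,0,0.001,0],[0,0,0.0005,0],[0,0,0,0],[0,0,0,0]]])

```text
time: 14.2
ee_pos: [0.6225, 0.2643, 0.0304]
tcp_rot: [179.7, 0.1, 180.0]
wrist_force: [-1.7, -0.9, 5.2]
opening: 0.0308
grasp_force: 40.9
```

```bash
python3 -c "
from h import *
st()
c=bot.camera('side');cv2.imwrite('pics/s2.png',cv2.resize(c['img'][80:230,200:400],None,fx=4,fy=4))"
```

```text
t 14.2 q [22.9 22.7  9.  76.1  0.3 22.9] p [0.6225 0.2643 0.0304] rpy [1.7968e+02 1.1000e-01 1.7999e+02] tilt 0.34 lean az -109.0 F [-1.7 -0.9  5.2]
```

View pics/s2.png

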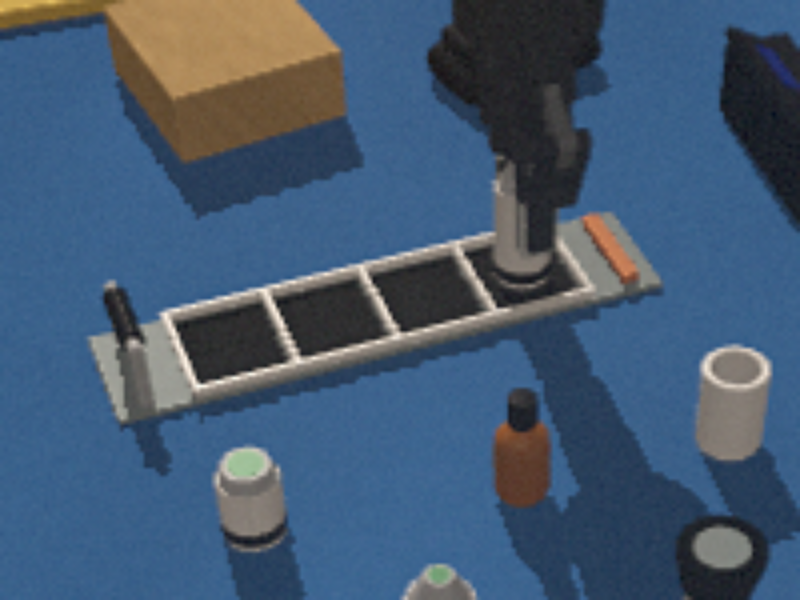

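Objective_4 stands in the far bay at (520,280) in the crop, with contact at the predicted height. Releasing it.

play_rows(steps=[[[0,0,0,0],[0,0,0,0],[0,0,0,0],[0,0,0,0],[0,0,0,0]]], gripper=0.05)

```text
time: 14.67
ee_pos: [0.6223, 0.2642, 0.0294]
tcp_rot: [179.7, 0.1, 180.0]
wrist_force: [0.1, 0.4, 0.1]
opening: 0.0501
grasp_force: 0.0
```

play_rows(steps=[[[0,0,-0.01,0],[0,0,-0.02,0],[0,0,-0.03,0],[0,0,-0.03,0],[0,0,-0.03,0]]])

```text
time: 15.08
ee_pos: [0.6219, 0.2635, 0.1517]
tcp_rot: [179.7, 0.1, 180.0]
wrist_force: [0.9, -0.1, -0.8]
opening: 0.0502
grasp_force: 0.0
```

```bash
python3 -c "
from h import *
o,M=st((.4998,-.0033,.11),(.4998,-.0033,.018))"
```

```text
t 15.08 q [22.9 21.6 21.  89.2  0.3 22.9] p [0.6219 0.2635 0.1517] rpy [1.7969e+02 8.0000e-02 1.7998e+02] tilt 0.32 lean az -104.3 F [ 0.9 -0.1 -0.8]
(0.4998, -0.0033, 0.11) total [ 0.1221 -0.267   0.0401] rows 10 each [ 0.0122 -0.0267  0.004 ]
(0.4998, -0.0033, 0.018) total [ 0.0001 -0.0005  0.092 ] rows 5 each [ 0.     -0.0001  0.0184]
```

play_rows(steps=[[[0.0122,-0.0267,0,0],[0.0122,-0.0267,0,0],[0.0122,-0.0267,0,0],[0.0122,-0.0267,0,0],[0.0122,-0.0267,0,0]]], gripper=0.06)

```text
time: 15.5
ee_pos: [0.5605, 0.1291, 0.1497]
tcp_rot: [179.7, 0.1, -180.0]
wrist_force: [-0.0, -0.8, 1.1]
opening: 0.0598
grasp_force: 0.0
```

play_rows(steps=[[[0.0122,-0.0267,0.008,0],[0.0122,-0.0267,0.008,0],[0.0122,-0.0267,0.008,0],[0.0122,-0.0267,0.008,0],[0.0122,-0.0267,0.008,0]]])

```text
time: 15.92
ee_pos: [0.4995, -0.0043, 0.1086]
tcp_rot: [179.7, 0.1, 180.0]
wrist_force: [0.4, 0.1, -0.1]
opening: 0.0597
grasp_force: 0.0
```

play_rows(steps=[[[0,0,0.015,0],[0,0,0.03,0],[0,0,0.03,0],[0,0,0.01,0],[0,0,0.007,0]]])

```text
time: 16.33
ee_pos: [0.4995, -0.0027, 0.0152]
tcp_rot: [179.7, -0.0, 180.0]
wrist_force: [-0.3, -0.5, -0.1]
opening: 0.0598
grasp_force: 0.0
```

play_rows(steps=[[[0,0,0,0],[0,0,0,0],[0,0,0,0],[0,0,0,0],[0,0,0,0]]], gripper=0.022)

```text
time: 16.75
ee_pos: [0.5014, -0.0026, 0.0178]
tcp_rot: [179.7, 0.2, 180.0]
wrist_force: [-0.7, 0.6, 7.1]
opening: 0.0309
grasp_force: 40.2
```

```bash
python3 -c "
from h import *
o,M=st((.5,-.0033,.145),(.565,.2585,.145))"
```

```text
t 16.75 q [ -0.5  -0.4 -19.2  71.    0.3  -0.5] p [ 0.5014 -0.0026  0.0178] rpy [179.7    0.23 180.  ] tilt 0.38 lean az -126.9 F [-0.7  0.6  7.1]
(0.5, -0.0033, 0.145) total [ 9.000e-04 -1.000e-04 -1.272e-01] rows 5 each [ 0.0002 -0.     -0.0254]
(0.565, 0.2585, 0.145) total [-0.065   0.2618  0.0016] rows 10 each [-0.0065  0.0262  0.0002]
```

play_rows(steps=[[[0,0,-0.015,0],[0,0,-0.028,0],[0,0,-0.028,0],[0,0,-0.028,0],[0,0,-0.028,0]]])

```text
time: 17.17
ee_pos: [0.5, -0.0033, 0.1448]
tcp_rot: [179.7, 0.1, 180.0]
wrist_force: [0.5, 0.2, -1.6]
opening: 0.031
grasp_force: 39.9
```

play_rows(steps=[[[-0.0066,0.0262,0,0],[-0.0066,0.0262,0,0],[-0.0066,0.0262,0,0],[-0.0066,0.0262,0,0],[-0.0066,0.0262,0,0]]])

```text
time: 17.58
ee_pos: [0.5334, 0.129, 0.1443]
tcp_rot: [179.7, 0.1, 180.0]
wrist_force: [-0.3, -0.3, -1.6]
opening: 0.0308
grasp_force: 40.1
```

play_rows(steps=[[[-0.0066,0.0262,0,0],[-0.0066,0.0262,0,0],[-0.0066,0.0262,0,0],[-0.0066,0.0262,0,0],[-0.0066,0.0262,0,0]]])

```text
time: 18.0
ee_pos: [0.5664, 0.2601, 0.1448]
tcp_rot: [179.7, 0.1, 180.0]
wrist_force: [1.3, 0.6, -1.8]
opening: 0.0309
grasp_force: 40.1
```

play_rows(steps=[[[0,0,0.015,0],[0,0,0.02,0],[0,0,0.02,0],[0,0,0.015,0],[0,0,0.005,0]]])

```text
time: 18.42
ee_pos: [0.5651, 0.2587, 0.0669]
tcp_rot: [179.8, -0.1, -180.0]
wrist_force: [-0.7, 0.2, -1.9]
opening: 0.0313
grasp_force: 40.2
```

```bash
python3 -c "
from h import *
o,M=st((.5655,.2585,.027))"
```

```text
t 18.42 q [24.5 14.7  2.9 78.3  0.2 24.5] p [0.5651 0.2587 0.0669] rpy [ 1.7978e+02 -1.2000e-01 -1.8000e+02] tilt 0.25 lean az -60.7 F [-0.7  0.2 -1.9]
(0.5655, 0.2585, 0.027) total [-0.0004 -0.0004  0.0399] rows 5 each [-0.0001 -0.0001  0.008 ]
```

play_rows(steps=[[[0,0,0.013,0],[0,0,0.013,0],[0,0,0.01,0],[0,0,0.004,0],[0,0,0.002,0]]])

```text
time: 18.83
ee_pos: [0.566, 0.2591, 0.0266]
tcp_rot: [179.7, 0.0, 180.0]
wrist_force: [-0.4, 0.1, -2.3]
opening: 0.0308
grasp_force: 40.2
```

play_rows(steps=[[[0,0,0.001,0],[0,0,0.001,0],[0,0,0.001,0],[0,0,0,0],[0,0,0,0]]])

```text
time: 19.25
ee_pos: [0.5665, 0.2594, 0.0249]
tcp_rot: [179.7, 0.1, 180.0]
wrist_force: [-0.2, -0.2, -1.5]
opening: 0.031
grasp_force: 40.2
```

play_rows(steps=[[[0,0,0.001,0],[0,0,0.001,0],[0,0,0.001,0],[0,0,0.0005,0],[0,0,0,0]]])

```text
time: 19.67
ee_pos: [0.5665, 0.2593, 0.0219]
tcp_rot: [179.7, 0.1, 180.0]
wrist_force: [-2.2, -0.5, 4.8]
opening: 0.0308
grasp_force: 41.0
```

Contact at the predicted height. Releasing, raising, then going to objective_2 at (.680, −.115).

play_rows(steps=[[[0,0,0,0],[0,0,0,0],[0,0,0,0],[0,0,0,0],[0,0,0,0]]], gripper=0.05)

```text
time: 20.08
ee_pos: [0.5664, 0.2593, 0.0209]
tcp_rot: [179.7, 0.1, 180.0]
wrist_force: [-0.6, 0.0, -0.5]
opening: 0.0499
grasp_force: 0.0
```

play_rows(steps=[[[0,0,-0.01,0],[0,0,-0.02,0],[0,0,-0.03,0],[0,0,-0.03,0],[0,0,-0.03,0]]])

```text
time: 20.5
ee_pos: [0.5659, 0.2585, 0.143]
tcp_rot: [179.7, 0.1, 180.0]
wrist_force: [0.1, 0.3, -0.1]
opening: 0.0498
grasp_force: 0.0
```

```bash
python3 -c "
from h import *
o,M=st((.680,-.115,.14),(.680,-.115,.014))"
```

```text
t 20.5 q [24.4 13.9 10.4 86.3  0.2 24.5] p [0.5659 0.2585 0.143 ] rpy [1.7970e+02 7.0000e-02 1.7999e+02] tilt 0.31 lean az -103.1 F [ 0.1  0.3 -0.1]
(0.68, -0.115, 0.14) total [-0.1142 -0.3735  0.0012] rows 15 each [-0.0076 -0.0249  0.0001]
(0.68, -0.115, 0.014) total [ 0.0002 -0.0007  0.126 ] rows 5 each [ 0.     -0.0001  0.0252]
```

play_rows(steps=[[[-0.0076,-0.0249,0,0],[-0.0076,-0.0249,0,0],[-0.0076,-0.0249,0,0],[-0.0076,-0.0249,0,0],[-0.0076,-0.0249,0,0]]], gripper=0.06)

```text
time: 20.92
ee_pos: [0.6045, 0.1331, 0.1414]
tcp_rot: [179.7, 0.1, -180.0]
wrist_force: [-0.0, -0.0, 0.1]
opening: 0.0598
grasp_force: 0.0
```

play_rows(steps=[[[-0.0076,-0.0249,0,0],[-0.0076,-0.0249,0,0],[-0.0076,-0.0249,0,0],[-0.0076,-0.0249,0,0],[-0.0076,-0.0249,0,0]]])

```text
time: 21.33
ee_pos: [0.6424, 0.0084, 0.1407]
tcp_rot: [179.7, 0.1, 180.0]
wrist_force: [1.6, -0.5, 0.4]
opening: 0.0603
grasp_force: 0.0
```

play_rows(steps=[[[-0.0076,-0.0249,0,0],[-0.0076,-0.0249,0,0],[-0.0076,-0.0249,0,0],[-0.0076,-0.0249,0,0],[-0.0076,-0.0249,0,0]]])

```text
time: 21.75
ee_pos: [0.6804, -0.1161, 0.1401]
tcp_rot: [179.7, 0.1, 180.0]
wrist_force: [1.0, -0.1, -0.2]
opening: 0.0598
grasp_force: 0.0
```

play_rows(steps=[[[0,0,0.01,0],[0,0,0.01,0],[0,0,0.01,0],[0,0,0.005,0],[0,0,0,0]]])

```text
time: 22.17
ee_pos: [0.6792, -0.1134, 0.1023]
tcp_rot: [179.7, -0.1, -179.9]
wrist_force: [0.2, -0.1, -0.3]
opening: 0.0598
grasp_force: 0.0
```

```bash
python3 -c "
from h import *
o,M=st((.680,-.115,.014))"
```

```text
t 22.17 q [-9.6 23.8 18.5 84.8  0.3 -9.7] p [ 0.6792 -0.1134  0.1023] rpy [ 1.7967e+02 -9.0000e-02 -1.7994e+02] tilt 0.35 lean az -74.9 F [ 0.2 -0.1 -0.3]
(0.68, -0.115, 0.014) total [-0.001  -0.0021  0.0883] rows 5 each [-0.0002 -0.0004  0.0177]
```

play_rows(steps=[[[0,0,0.015,0],[0,0,0.03,0],[0,0,0.028,0],[0,0,0.01,0],[0,0,0.006,0]]])

```text
time: 22.58
ee_pos: [0.6791, -0.1133, 0.0135]
tcp_rot: [179.7, -0.1, -180.0]
wrist_force: [-0.2, -0.6, 0.1]
opening: 0.0602
grasp_force: 0.0
```

play_rows(steps=[[[0,0,0,0],[0,0,0,0],[0,0,0,0],[0,0,0,0],[0,0,0,0]]], gripper=0.022)

```text
time: 23.0
ee_pos: [0.6814, -0.1143, 0.0173]
tcp_rot: [179.7, 0.2, 180.0]
wrist_force: [-0.9, 0.9, 6.2]
opening: 0.0311
grasp_force: 40.2
```

```bash
python3 -c "
from h import *
o,M=st((.680,-.115,.14),(.5097,.254,.14))"
```

```text
t 23.0 q [-9.7 25.1 10.7 75.4  0.3 -9.6] p [ 0.6814 -0.1143  0.0173] rpy [179.72   0.25 179.99] tilt 0.38 lean az -131.0 F [-0.9  0.9  6.2]
(0.68, -0.115, 0.14) total [ 8.000e-04 -1.000e-04 -1.227e-01] rows 5 each [ 0.0002 -0.     -0.0245]
(0.5097, 0.254, 0.14) total [0.1704 0.369  0.0011] rows 15 each [0.0114 0.0246 0.0001]
```

play_rows(steps=[[[0,0,-0.015,0],[0,0,-0.026,0],[0,0,-0.028,0],[0,0,-0.028,0],[0,0,-0.026,0]]])

```text
time: 23.42
ee_pos: [0.6801, -0.1149, 0.1403]
tcp_rot: [179.7, 0.1, 180.0]
wrist_force: [0.6, 0.7, -1.2]
opening: 0.0307
grasp_force: 39.8
```

play_rows(steps=[[[0.0114,0.0246,0,0],[0.0114,0.0246,0,0],[0.0114,0.0246,0,0],[0.0114,0.0246,0,0],[0.0114,0.0246,0,0]]])

```text
time: 23.83
ee_pos: [0.6226, 0.0091, 0.1392]
tcp_rot: [179.7, 0.1, 180.0]
wrist_force: [0.3, -0.6, -0.6]
opening: 0.031
grasp_force: 39.9
```

play_rows(steps=[[[0.0114,0.0246,0,0],[0.0114,0.0246,0,0],[0.0114,0.0246,0,0],[0.0114,0.0246,0,0],[0.0114,0.0246,0,0]]])

```text
time: 24.25
ee_pos: [0.5656, 0.1322, 0.1399]
tcp_rot: [179.7, 0.1, 180.0]
wrist_force: [0.4, 0.9, -1.3]
opening: 0.0308
grasp_force: 39.9
```

play_rows(steps=[[[0.0114,0.0246,0,0],[0.0114,0.0246,0,0],[0.0114,0.0246,0,0],[0.0114,0.0246,0,0],[0.0114,0.0246,0,0]]])

```text
time: 24.67
ee_pos: [0.5086, 0.2553, 0.1405]
tcp_rot: [179.7, 0.1, 180.0]
wrist_force: [-0.1, -0.0, -1.3]
opening: 0.031
grasp_force: 39.9
```

play_rows(steps=[[[0,0,0.015,0],[0,0,0.02,0],[0,0,0.02,0],[0,0,0.015,0],[0,0,0.005,0]]])

```text
time: 25.08
ee_pos: [0.5082, 0.2541, 0.0627]
tcp_rot: [179.8, -0.1, 180.0]
wrist_force: [-0.8, -1.0, -0.3]
opening: 0.031
grasp_force: 40.0
```

```bash
python3 -c "
from h import *
o,M=st((.5097,.254,.026))"
```

```text
t 25.08 q [26.4  7.5 -5.8 76.6  0.2 26.5] p [0.5082 0.2541 0.0627] rpy [ 1.7978e+02 -8.0000e-02  1.8000e+02] tilt 0.24 lean az -70.1 F [-0.8 -1.  -0.3]
(0.5097, 0.254, 0.026) total [-0.0015 -0.0003  0.0367] rows 5 each [-0.0003 -0.0001  0.0073]
```

play_rows(steps=[[[0,0,0.012,0],[0,0,0.012,0],[0,0,0.009,0],[0,0,0.004,0],[0,0,0.002,0]]])

```text
time: 25.5
ee_pos: [0.5091, 0.2546, 0.0252]
tcp_rot: [179.7, 0.0, 180.0]
wrist_force: [-0.0, -0.2, -1.8]
opening: 0.0308
grasp_force: 40.0
```

play_rows(steps=[[[0,0,0.001,0],[0,0,0.001,0],[0,0,0.001,0],[0,0,0,0],[0,0,0,0]]])

```text
time: 25.92
ee_pos: [0.5095, 0.2549, 0.0232]
tcp_rot: [179.7, 0.1, 180.0]
wrist_force: [-0.0, -0.0, -0.5]
opening: 0.0306
grasp_force: 40.0
```

play_rows(steps=[[[0,0,0.001,0],[0,0,0.0005,0],[0,0,0.0005,0],[0,0,0,0],[0,0,0,0]]])

```text
time: 26.33
ee_pos: [0.5094, 0.2549, 0.0213]
tcp_rot: [179.7, 0.1, 180.0]
wrist_force: [-0.9, -1.0, 5.0]
opening: 0.0312
grasp_force: 40.5
```

Contact. Releasing, raising, then going to objective_1.

play_rows(steps=[[[0,0,0,0],[0,0,0,0],[0,0,0,0],[0,0,0,0],[0,0,0,0]]], gripper=0.05)

```text
time: 26.75
ee_pos: [0.5093, 0.2548, 0.0208]
tcp_rot: [179.7, 0.1, 180.0]
wrist_force: [0.0, -0.5, 0.2]
opening: 0.0495
grasp_force: 0.0
```

play_rows(steps=[[[0,0,-0.01,0],[0,0,-0.02,0],[0,0,-0.03,0],[0,0,-0.03,0],[0,0,-0.03,0]]])

```text
time: 27.17
ee_pos: [0.5089, 0.254, 0.1429]
tcp_rot: [179.7, 0.1, 180.0]
wrist_force: [0.6, 0.1, 0.1]
opening: 0.05
grasp_force: 0.0
```

```bash
python3 -c "
from h import *
o,M=st((.4376,.1142,.1),(.4376,.1142,.008))
c=bot.camera('side');cv2.imwrite('pics/s3.png',cv2.resize(c['img'][80:230,200:400],None,fx=4,fy=4))"
```

```text
t 27.17 q [26.4  6.5  1.9 85.2  0.2 26.4] p [0.5089 0.254  0.1429] rpy [1.7969e+02 7.0000e-02 1.7999e+02] tilt 0.31 lean az -103.5 F [0.6 0.1 0.1]
(0.4376, 0.1142, 0.1) total [ 0.0713 -0.1401  0.0421] rows 5 each [ 0.0143 -0.028   0.0084]
(0.4376, 0.1142, 0.008) total [ 0.0001 -0.0005  0.092 ] rows 5 each [ 0.     -0.0001  0.0184]
```

View pics/s3.png

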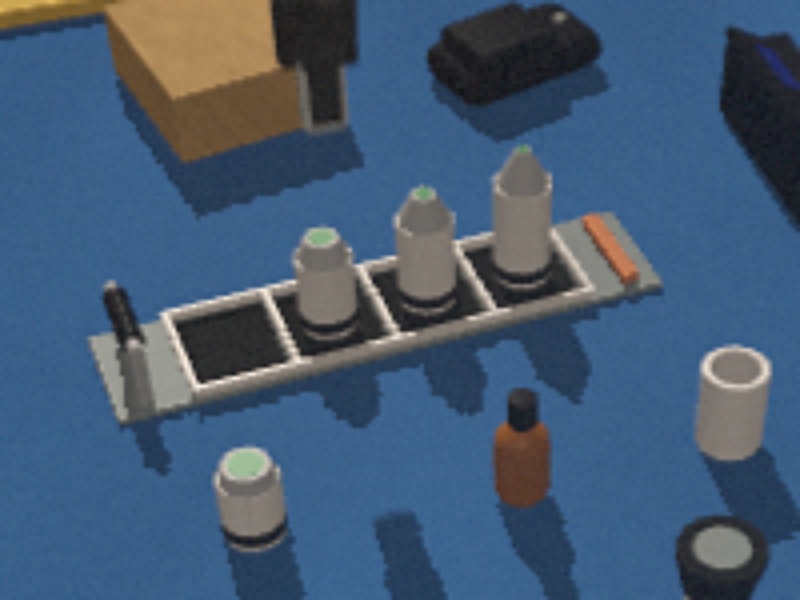

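Three objectives stand centred in bays 2–4: crop (325,290), (425,250) and (522,220). Picking objective_1.

play_rows(steps=[[[0.0143,-0.028,0.002,0],[0.0143,-0.028,0.004,0],[0.0143,-0.028,0.01,0],[0.0143,-0.028,0.013,0],[0.0143,-0.028,0.013,0]]], gripper=0.06)

```text
time: 27.63
ee_pos: [0.4371, 0.1135, 0.0984]
tcp_rot: [179.7, 0.1, -180.0]
wrist_force: [0.0, -0.2, 0.6]
opening: 0.0602
grasp_force: 0.0
```

play_rows(steps=[[[0,0,0.015,0],[0,0,0.03,0],[0,0,0.025,0],[0,0,0.012,0],[0,0,0.006,0]]])

```text
time: 28.05
ee_pos: [0.4369, 0.1146, 0.0088]
tcp_rot: [179.7, -0.0, 180.0]
wrist_force: [-0.5, 0.3, 0.1]
opening: 0.0601
grasp_force: 0.0
```

play_rows(steps=[[[0,0,0.001,0],[0,0,0.001,0],[0,0,0,0],[0,0,0,0],[0,0,0,0]]])

```text
time: 28.47
ee_pos: [0.4384, 0.1151, 0.009]
tcp_rot: [179.7, 0.1, 180.0]
wrist_force: [0.3, -0.7, -0.2]
opening: 0.0598
grasp_force: 0.0
```

play_rows(steps=[[[0,0,0,0],[0,0,0,0],[0,0,0,0],[0,0,0,0],[0,0,0,0]]], gripper=0.022)

```text
time: 28.88
ee_pos: [0.438, 0.1149, 0.0085]
tcp_rot: [179.7, 0.1, 180.0]
wrist_force: [-1.1, -0.6, 6.1]
opening: 0.0309
grasp_force: 39.5
```

```bash
python3 -c "
from h import *
o,M=st((.4376,.1142,.12),(.4537,.250,.12))"
```

```text
t 28.88 q [ 14.5  -6.8 -26.3  70.3   0.3  14.5] p [0.438  0.1149 0.0085] rpy [1.7969e+02 1.0000e-01 1.7999e+02] tilt 0.32 lean az -108.1 F [-1.1 -0.6  6.1]
(0.4376, 0.1142, 0.12) total [ 2.000e-04 -1.000e-04 -1.115e-01] rows 5 each [ 0.     -0.     -0.0223]
(0.4537, 0.25, 0.12) total [-0.0161  0.1358  0.0008] rows 5 each [-0.0032  0.0272  0.0002]
```

play_rows(steps=[[[0,0,-0.015,0],[0,0,-0.022,0],[0,0,-0.025,0],[0,0,-0.025,0],[0,0,-0.025,0]]])

```text
time: 29.3
ee_pos: [0.4373, 0.1142, 0.1209]
tcp_rot: [179.7, 0.0, 180.0]
wrist_force: [0.8, 0.4, -1.5]
opening: 0.0309
grasp_force: 39.7
```

play_rows(steps=[[[-0.0032,0.0272,0,0],[-0.0032,0.0272,0,0],[-0.0032,0.0272,0,0],[-0.0032,0.0272,0,0],[-0.0032,0.0272,0,0]]])

```text
time: 29.72
ee_pos: [0.4536, 0.2515, 0.1205]
tcp_rot: [179.7, 0.1, 180.0]
wrist_force: [0.3, -0.5, -0.4]
opening: 0.031
grasp_force: 39.8
```

play_rows(steps=[[[0,0,0.012,0],[0,0,0.018,0],[0,0,0.018,0],[0,0,0.012,0],[0,0,0.005,0]]])

```text
time: 30.13
ee_pos: [0.4527, 0.2499, 0.0534]
tcp_rot: [179.8, -0.1, 180.0]
wrist_force: [-0.5, -0.1, -0.6]
opening: 0.0309
grasp_force: 39.9
```

```bash
python3 -c "
from h import *
o,M=st((.4537,.250,.017))"
```

```text
t 30.13 q [ 28.8   0.8 -13.9  75.2   0.2  28.8] p [0.4527 0.2499 0.0534] rpy [ 1.7979e+02 -1.0000e-01  1.7998e+02] tilt 0.23 lean az -65.3 F [-0.5 -0.1 -0.6]
(0.4537, 0.25, 0.017) total [-0.001   0.      0.0364] rows 5 each [-0.0002  0.      0.0073]
```

play_rows(steps=[[[0,0,0.012,0],[0,0,0.012,0],[0,0,0.009,0],[0,0,0.004,0],[0,0,0.001,0]]])

```text
time: 30.55
ee_pos: [0.4535, 0.2506, 0.0169]
tcp_rot: [179.7, 0.0, 180.0]
wrist_force: [-0.0, 0.4, -0.5]
opening: 0.0311
grasp_force: 39.9
```

play_rows(steps=[[[0,0,0.001,0],[0,0,0.001,0],[0,0,0.0005,0],[0,0,0,0],[0,0,0,0]]])

```text
time: 30.97
ee_pos: [0.454, 0.2509, 0.0156]
tcp_rot: [179.7, 0.1, 180.0]
wrist_force: [-0.3, -0.6, 0.2]
opening: 0.0306
grasp_force: 39.9
```

play_rows(steps=[[[0,0,0.001,0],[0,0,0.001,0],[0,0,0.0008,0],[0,0,0,0],[0,0,0,0]]])

```text
time: 31.38
ee_pos: [0.4539, 0.2509, 0.0126]
tcp_rot: [179.7, 0.1, 180.0]
wrist_force: [-0.2, -0.4, 0.3]
opening: 0.0304
grasp_force: 39.9
```

play_rows(steps=[[[0,0,0.0006,0],[0,0,0,0],[0,0,0,0],[0,0,0,0],[0,0,0,0]]])

```text
time: 31.8
ee_pos: [0.4539, 0.2509, 0.0125]
tcp_rot: [179.7, 0.1, 180.0]
wrist_force: [-2.2, -1.5, 6.1]
opening: 0.0304
grasp_force: 40.7
```

Contact. Releasing and raising.

play_rows(steps=[[[0,0,0,0],[0,0,0,0],[0,0,0,0],[0,0,0,0],[0,0,0,0]]], gripper=0.05)

```text
time: 32.22
ee_pos: [0.4538, 0.2508, 0.0118]
tcp_rot: [179.7, 0.1, 180.0]
wrist_force: [-0.1, -0.5, 0.4]
opening: 0.0499
grasp_force: 0.0
```

play_rows(steps=[[[0,0,-0.01,0],[0,0,-0.02,0],[0,0,-0.03,0],[0,0,-0.035,0],[0,0,-0.035,0]]])

```text
time: 32.63
ee_pos: [0.4532, 0.2499, 0.1438]
tcp_rot: [179.7, 0.0, 180.0]
wrist_force: [1.9, 0.3, 0.8]
opening: 0.05
grasp_force: 0.0
```

play_rows(steps=[[[0,0,-0.02,0],[0,0,-0.02,0],[0,0,-0.01,0],[0,0,0,0],[0,0,0,0]]])

```text
time: 33.05
ee_pos: [0.4537, 0.25, 0.1917]
tcp_rot: [179.7, 0.1, 180.0]
wrist_force: [0.1, -0.4, -0.4]
opening: 0.0504
grasp_force: 0.0
```

```bash
python3 -c "
from h import *
st()
c=bot.camera('side');cv2.imwrite('pics/s4.png',cv2.resize(c['img'][110:310,200:460],None,fx=3,fy=3))"
```

```text
t 33.05 q [28.7 -0.3  0.3 90.3  0.2 28.7] p [0.4537 0.25   0.1917] rpy [1.7969e+02 8.0000e-02 1.7999e+02] tilt 0.32 lean az -104.4 F [ 0.1 -0.4 -0.4]
```

View pics/s4.png

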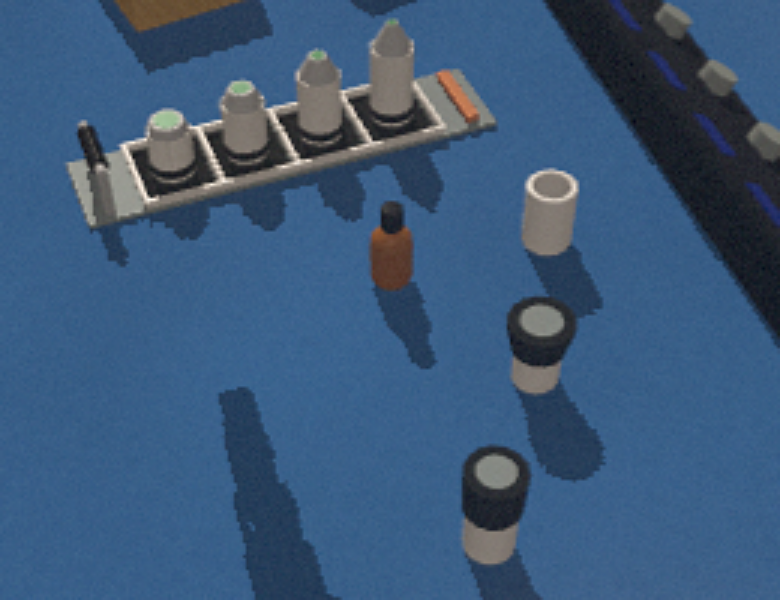

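All four stand upright in length order from the grip at (90,160): crop (170,145), (243,125), (320,95) and (392,75). The oil bottle, adapter and both eyepieces still stand, and the gripper is clear.

```bash
python3 -c "
from h import *
print(bot.job_done())"
```

```text
the job is handed in; nothing more can be done
None
```

The job is handed in: all four objectives stand nose up in the rack, one per bay, shortest next to the grip and longest farthest from it, and the eyepieces, adapter and oil bottle are still standing and were not touched.

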